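# Scrub the pouring side of the spouted slurry pot

### The arm

A 6-joint arm with a two-finger parallel gripper is mounted at the origin on the work surface. World frame = base frame: x ahead of the robot, y to its left, z up, the work surface at z = 0. Lengths are in m, angles in degrees, forces in N, time in s.
With the tool pointing down it reaches from about 0.35 to 0.975 m from the base axis. Payload 7.1 kg.
Tool frame: the origin (TCP) lies midway between the tips of the shut fingers; the grasp point (between the pads) lies 19 mm behind it (r.grip_point_offset is the z of the grasp point in the tool frame, in m); z points along the fingers, y is the line along which they close (so a half turn about z gives the same grasp; the last joint's range is limited). The gripper opens to 88 mm and grips with 3 to 60 N. Pads are 20 mm wide; open, the fingers measure 115 mm over their backs; the gripper's body (75 mm by 178 mm) begins 61 mm behind the grasp point.
Start: joints at [-69.271, 24.242, 93.386, -0, 62.372, -1.089], TCP at [0.232, -0.58, 0.223] pointing down, gripper open.
Joint ranges: [-172.04, 172.04], [-51.8, 120.97], [4.93, 147.93], [-75.15, 255.16], [6.16, 154.13], [-145.62, 145.62]. Speed limits (degrees/s): [136.94, 136.94, 172.46, 180, 180, 180].

### API

Orientations are given as [roll, pitch, yaw] about the fixed x, y, z axes, in that order (R = Rz(yaw) Ry(pitch) Rx(roll)).
In Python, from station import r gives the robot as it stands. The module is installed in compiled form; this text tells all that it offers.
- The arm moves only by the tool apply_moves, never from a script. Its argument "plan" is a list of rows, each a list of 6 numbers: the shift along the tool's x, y, z in mm, then the turn, a rotation vector about the tool's x, y, z in degrees. A call has 1 to 20 rows; each row is the pose to reach, as a shift and turn from the pose commanded when the call began, along the tool's axes at that moment; what a row does not reach only later rows make up. A row lasts 1/12 s, in which the tool goes at most 41.7 mm and 7.16 degrees, less where a joint would pass 70% of its speed; a pose out of reach is approached as far as the arm can. A call with a gripper value outside its range is refused whole. "claw" is the closure, from 0 (fully open) to 1 (shut), set as the call begins (left out, the last holds). The fingers move at their own pace and stop on an object; "grip_force" is the grip in N (left out, the last holds). Time passes only in rows, so rows that repeat a pose let the fingers close. It gives the time, the measured TCP pose, the force, the opening and the grip force at its end, in the units of the state.
- r.state(): the state, without advancing time (a new reading comes with each control period).
- r.read_camera(name): name is "side" or "top"; returns the picture (480x640x3 uint8, red, green, blue); there is no depth.
- r.calibration(name): a dict with "fx", "fy", "cx", "cy" (pixels), "dist_coeffs" ([k1, k2, p1, p2, k3] as OpenCV has them; the pictures are not rectified), "R" (3x3) and "t" (3): a world point X has camera coordinates R X + t. Camera axes: x right, y down, z forward; pixel columns grow to the right and rows downward; lengths in m; the calibration is good to about 2 mm. A picture is of the moment at which its call begins. calibration takes no time and is no camera call.
- r.finish_job(): hands the job in; it is judged then, once.
Trained networks look in the newest picture that a camera, given by its name, has taken for a name from the list of things; names that differ only in an ending like _2 or _b are one class to them, and where a whole thing is asked for, a point or a joint stands for the part that bears it (a point fixed in the world has none). Each returns a list of dicts, best first, with "conf" (0 to 1); they miss things now and then, are a little off and sometimes report something else, mostly with a low value. They report only what shows in the picture. A call takes as long as a camera call. They do not tell look-alikes from the thing itself.
- r.find_in(camera, label): "point" ([x, y, z] in m, in the coordinates of the camera as it stood for that picture, good to about 4 mm: the middle of the surface that is visible of it).
- r.cut_out(camera, label): "region" (480x640 bool, what is visible of it).
- r.tip_of(camera, label): "point" ([x, y, z] in m, in the coordinates of the camera as it stood for that picture, good to about 4 mm: a listed point, or the origin of a listed thing).
The state is a dict: "t": time; "joint_pos": joint angles; "joint_vel": joint speeds; "joint_torque": joint torques, N m; "tcp_pos": TCP position; "tool_rot": TCP orientation; "contact_force": force on the tool from outside, world axes, zero at the start; "wrist_torque": the same for the moment, N m; "opening": finger opening in m; "finger_force": force on a finger pad.
Only numpy, scipy, OpenCV 4.12 (cv2) and the standard library are available. Lean on these libraries where they do the work, as an engineer would, in place of code of your own. Each camera call takes 0.05 s, during which the arm holds its last target. There are 200 camera calls.

### The job

Take the long brush from its fork and scrub the inside of the pot with the spout, along the strip of wall right under the spout: make three full strokes, each starting with the brush pressed down on the pot's floor plate at the foot of that wall and then drawn up, bristles pressing the wall, until their lower end is just below the rim. Be gentle: never force the brush hard against the pot, do not shift or rock the pot, and leave the other things on the table alone. Finish by hanging the brush back in its fork as it was and letting go.

Things in the scene. Friction and masses are not known exactly. Their poses are not given: they have to be found in the camera images.
- pot: Heavy white stoneware pot, about 1.9 kg, standing loose: 124 mm outside diameter, 120 mm tall, straight walls 12 mm thick (inside diameter 100 mm). Origin: centre of its underside, z up. Its spout is on its own -x side, so the strip to scrub is the inner wall at -x. It rocks or slides if pushed sideways with more than about 9 N near the rim.
- pot_rim (a point): Centre of the pot's mouth, level with the rim. Inside the pot a flat steel floor plate is wedged firmly across the whole width; its upper face lies between 74 and 104 mm below this point (differs each time, not measured: feel for it).
- pot_spout (a point): Tip of the V-shaped pouring spout, 86 mm from the pot's axis and 115 mm above its underside.
- plain_pot: Similar stoneware pot without a spout, 112 mm diameter, 135 mm tall, a bystander; origin at centre of underside. It and the spouted pot may swap places.
- brush: Long brush, 220 mm in all, about 0.24 kg, hanging upright. Origin: centre of the underside of its round wooden collar (36 mm diameter, 8 mm thick), z up along the handle. Above the collar stands a square wooden handle, 20 x 20 mm, sides parallel to its x and y, from 8 to 80 mm above the origin. Below the origin: 85 mm of springy wire stem, then the bristle head.
- brush_grip (a point): Point on the handle's axis, 44 mm above the collar's underside: the middle of the handle.
- brush_tip (a point): Centre of the lower end of the bristle head, 140 mm below the collar's underside when unbent. Head: cylinder, 34 mm diameter, 55 mm long. Stem: 9 mm wire; it bends at the collar under side load (about 2 mm of give at the bristles per N) and gives up to 12 mm lengthways when pushed (1.25 mm per N), then stops hard.
- rest: Fixed steel brush rest; origin at the table under the middle of its fork. The fork opens to its own -x; its post (22 x 40 mm, 155 mm tall) stands 44 to 66 mm from the origin on the +x side. Base plate 8 mm thick, from x = -15 to +95 mm, 120 mm wide.
- rest_fork (a point): Where the centre of the collar's underside sits when the brush hangs, 155 mm above the table, on the tops of two prongs along the rest's x (to 30 mm on the -x side of this point). Prongs 12 mm wide, 8 mm thick, 18 mm gap between, with 5 mm upturned lips at the -x ends: lift the collar over the lips to go in or out towards -x.
- wheel: White disc-shaped polishing wheel, 90 mm diameter, 34 mm thick, lying flat; bystander.
- glass_lump: Rough lump of green glass about 100 mm across, 66 mm tall; bystander.
- jar: White closed jar, 70 mm diameter, 85 mm tall; bystander.
- wheel_stack: Two white polishing wheels stacked, 120 mm diameter, 77 mm tall; bystander.
- spatula: Spatula lying flat; bystander.
- rub_block: Black rubber rubbing block, 70 x 45 x 28 mm; bystander.
Not all that is in view belongs to the job. There is more than one size of the brush; the job needs the middle-sized. Leave any yellow look-alike of the rest alone.

How it is judged (in metres and radians):
On the way, in this order (a step that is already met when the one before it is completed fails the run):
1. first stroke begins: bristles pressed on the floor plate, at the foot of the wall under the spout (x of brush_tip in the frame of pot between -0.05 and -0.018 m and y of brush_tip in the frame of pot between -0.016 and 0.016 m and z of brush_tip in the frame of pot between 0 and 0.058 m and contact force between brush and plate_c0 above 0.8 N), for 0.05 s.
2. first stroke up: bristles press the wall under the spout at half height (z of brush_tip in the frame of pot between 0.054 and 0.07 m and x of brush_tip in the frame of pot between -0.05 and -0.018 m and y of brush_tip in the frame of pot between -0.016 and 0.016 m and contact force between brush and pot above 0.8 N), for 0.03 s.
3. first stroke up: bristles press the wall under the spout near the rim (their end 8 to 44 mm below it) (z of brush_tip in the frame of pot between 0.076 and 0.112 m and x of brush_tip in the frame of pot between -0.05 and -0.018 m and y of brush_tip in the frame of pot between -0.016 and 0.016 m and contact force between brush and pot above 0.8 N), for 0.05 s.
4. second stroke begins: bristles pressed on the floor plate, at the foot of the wall under the spout (all of step 1), for 0.05 s.
5. second stroke up: bristles press the wall under the spout at half height (all of step 2), for 0.03 s.
6. second stroke up: bristles press the wall under the spout near the rim (their end 8 to 44 mm below it) (all of step 3), for 0.05 s.
7. third stroke begins: bristles pressed on the floor plate, at the foot of the wall under the spout (all of step 4), for 0.05 s.
8. third stroke up: bristles press the wall under the spout at half height (all of step 5), for 0.03 s.
9. third stroke up: bristles press the wall under the spout near the rim (their end 8 to 44 mm below it) (all of step 6), for 0.05 s.
At the end, for the whole second after the job is handed in: The brush hangs upright in its fork again (collar within 10 mm of its place and resting on the prongs, tilt under 0.12 rad), released and still; the spouted pot stands upright within 20 mm of where it was, and so do the other things (horizontal distance between brush and rest_fork below 0.01 m and z of brush in the frame of rest_fork between -0.004 and 0.006 m and angle between brush's own z axis and vertical below 0.12 rad and linear speed of brush below 0.03 m/s and angle between pot's own z axis and vertical below 0.04 rad and distance of each of pot, plain_pot, wheel, glass_lump, jar, wheel_stack, spatula, rub_block from where it was at the start of the episode below 0.02 m); the robot touches nothing.
It fails at once if the brush is forced against the pot with more than 20 N (contact force between brush and pot above 20 N).
It fails at once if the pot is rocked more than 0.12 rad (angle between pot's own z axis and vertical above 0.12 rad).
It fails at once if the pot is shifted more than 30 mm (distance of pot from where it was at the start of the episode above 0.03 m).
It fails at once if another thing on the table is knocked more than 30 mm (distance of any of plain_pot, wheel, glass_lump, jar, wheel_stack, spatula, rub_block from where it was at the start of the episode above 0.03 m).
It also fails if it takes over 72 s, if anything falls off the work surface, if the arm or the gripper's body presses on something with over 40 N, if the wrist force passes 120 N, or if a joint passes its speed limit or range.

## Working session

There is one attempt and no reset: what is moved stays moved. The work goes in short steps, Python scripts to look and compute and a tool call to move; the robot and the scene stay as the last step left them, time stands still between calls to the robot, and variables do not carry over. Pictures are saved under pics/ and viewed, at most 10 in all, crops included, and the job is handed in when it is done.

Besides the shell and the picture viewer there is one more tool, called after ">>>" in YAML: its name, and indented under it one key for each argument. apply_moves: Moves the arm, as the interface text tells. Its arguments: {"type":"object","properties":{"plan":{"type":"array"},"claw":{"type":"number"},"grip_force":{"type":"number"}},"required":["plan"]}

```bash
mkdir -p pics; cat > h.py <<'E'
import numpy as np, cv2
from station import r
def snap(c,fn=None):
    im=r.read_camera(c)
    if fn: cv2.imwrite('pics/'+fn,im[:,:,::-1])
    return im
def w(c,p):
    k=r.calibration(c); return np.array(k['R']).T@(np.array(p)-np.array(k['t']))
def ray(c,px,z):
    k=r.calibration(c);K=np.array([[k['fx'],0,k['cx']],[0,k['fy'],k['cy']],[0,0,1.]])
    u=cv2.undistortPoints(np.array([[px]],float),K,np.array(k['dist_coeffs']))[0,0]
    R=np.array(k['R']);C=-R.T@np.array(k['t']);d=R.T@np.array([u[0],u[1],1]);return C+d*(z-C[2])/d[2]
def proj(c,X):
    k=r.calibration(c);K=np.array([[k['fx'],0,k['cx']],[0,k['fy'],k['cy']],[0,0,1.]])
    return cv2.projectPoints(np.array(X,float).reshape(-1,3),cv2.Rodrigues(np.array(k['R']))[0],np.array(k['t']),K,np.array(k['dist_coeffs']))[0][:,0]
E
python3 - <<'E'
from h import *
for c in ['side','top']:
    snap(c,c+'0.png')
    k=r.calibration(c);print(c,(-np.array(k['R']).T@np.array(k['t'])).round(3),np.array(k['R']).round(2).tolist(),k['fx'])
    for n in ['pot','pot_rim','pot_spout','plain_pot','brush','brush_grip','brush_tip','rest','rest_fork']:
        print(n,[(w(c,d['point']).round(3).tolist(),round(d['conf'],2)) for d in r.tip_of(c,n)][:4])
print(r.state())
E
```

```text
side [0.112 0.962 0.911] [[-0.89, -0.46, 0.02], [-0.3, 0.53, -0.79], [0.35, -0.71, -0.61]] 609.6019596028482
pot [([0.528, -0.268, 0.001], 0.57)]
pot_rim [([0.527, -0.264, 0.117], 0.75)]
pot_spout [([0.44, -0.259, 0.117], 0.8)]
plain_pot [([0.57, 0.024, 0.003], 0.58), ([0.689, -0.043, -0.001], 0.53), ([0.478, 0.262, 0.001], 0.5)]
brush [([0.523, 0.39, 0.199], 0.85), ([0.475, 0.263, 0.154], 0.82), ([0.398, 0.339, 0.091], 0.64)]
brush_grip [([0.4, 0.335, 0.121], 0.93), ([0.524, 0.386, 0.256], 0.87), ([0.476, 0.263, 0.199], 0.77), ([0.475, 0.263, 0.0], 0.74)]
brush_tip [([0.473, 0.262, 0.017], 0.81), ([0.402, 0.332, -0.001], 0.68)]
rest [([0.475, 0.261, -0.003], 0.89), ([0.38, 0.489, 0.004], 0.59), ([0.572, 0.023, 0.004], 0.19)]
rest_fork [([0.383, 0.481, 0.16], 0.97), ([0.472, 0.268, 0.153], 0.61)]
top [0.439 0.059 1.266] [[-0.02, -1.0, -0.0], [-1.0, 0.02, -0.09], [0.09, 0.0, -1.0]] 503.4899365919877
pot [([0.529, -0.271, 0.001], 0.93)]
pot_rim [([0.533, -0.267, 0.117], 0.89), ([0.472, 0.268, -0.001], 0.22)]
pot_spout [([0.439, -0.26, 0.115], 0.88)]
plain_pot [([0.575, 0.027, -0.004], 
[... 541 characters left out ...]
, 0.6)]
{'t': 1.0, 'joint_pos': array([-6.92719784e+01,  2.42406238e+01,  9.33842799e+01, -5.89321083e-04,
        6.23732320e+01, -1.08867904e+00]), 'joint_vel': array([ 0.06291914,  0.01534758,  0.04298748, -0.04126725, -0.00224152,
       -0.00587179]), 'joint_torque': array([-1.86319667e-03, -5.44586778e+01, -2.74047607e+01,  6.44680671e-02,
        1.68954232e-02, -1.00154091e-05]), 'tcp_pos': array([ 0.23229548, -0.58022977,  0.22270288]), 'tool_rot': array([1.79998146e+02, 5.57467553e-04, 2.18169739e+01]), 'contact_force': array([ 0.69275608, -0.60645118,  0.32007088]), 'wrist_torque': array([ 0.06203722,  0.04439946, -0.02577728]), 'finger_force': 0.0, 'opening': 0.08826429055362942}
```

View pics/side0.png

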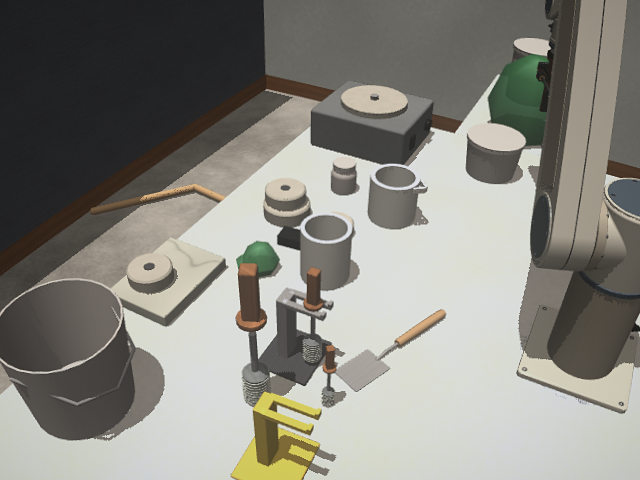

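View pics/top0.png

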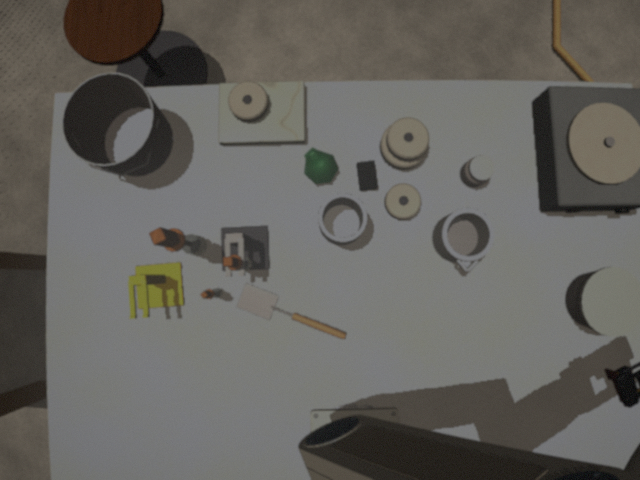

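Side: the middle brush hangs in the grey rest near (313,290), the spouted pot is at (393,195). Top: the brush is at (232,262), the pot at (466,237) with its spout pointing down the image, toward -x. Next I zoom in for the rest's yaw and the exact centres.

```bash
python3 - <<'E'
from h import *
a=cv2.imread('pics/top0.png');b=cv2.imread('pics/side0.png')
def c(i,x,y,s=75): return cv2.resize(i[y-s//2:y-s//2+s,x-50:x+50],(400,300),interpolation=cv2.INTER_CUBIC)
m=np.vstack([np.hstack([c(a,245,250),c(a,466,240)]),np.hstack([c(b,308,315),c(b,395,195)])])
cv2.imwrite('pics/z.png',np.clip(m*1.3,0,255).astype('uint8'))
P={'pot':[],'pot_spout':[],'brush':[],'brush_grip':[],'rest':[],'rest_fork':[]}
ref={'pot':(.529,-.268),'pot_spout':(.44,-.26)}
for _ in range(3):
  for cam in['top','side']:
    snap(cam)
    for n in P:
      for d in r.tip_of(cam,n):
        p=w(cam,d['point'])
        if np.hypot(*(p[:2]-ref.get(n,(.474,.265))))<.025:P[n].append(p.round(4))
for n in P: print(n,np.mean(P[n],0).round(4),np.std(P[n],0).round(4),len(P[n]))
E
```

```text
pot [ 0.5288 -0.2688 -0.0011] [0.0006 0.0012 0.0014] 6
pot_spout [ 0.4404 -0.2595  0.1173] [0.0014 0.0028 0.001 ] 6
brush [0.4749 0.2645 0.1584] [0.0017 0.0019 0.0013] 6
brush_grip [0.4752 0.2633 0.1998] [0.001  0.0025 0.001 ] 5
rest [ 0.4753  0.2643 -0.0014] [0.001  0.0026 0.0011] 5
rest_fork [0.4717 0.2669 0.1542] [0.0007 0.0012 0.0008] 6
```

View pics/z.png

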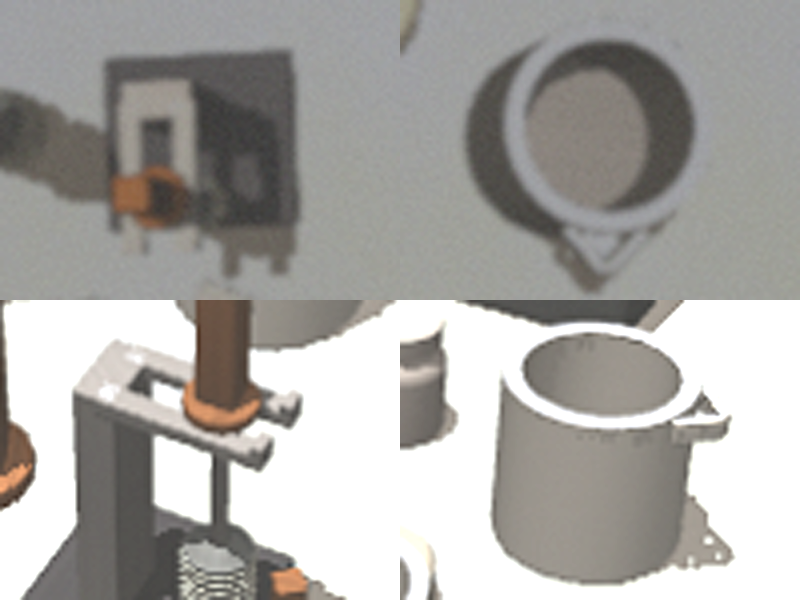

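The crop shows the grey base plate's corners in the top view at about (107,60), (293,50) and (297,226). The spout's V points down at about (607,273). The square handle's sides run parallel to the rest.

```bash
python3 - <<'E'
from h import *
f=lambda x,y:(195+x/4-.4,213+y/4-.4)
c=[ray('top',f(*p),.008) for p in[(107,60),(293,50),(297,226)]]
print(np.array(c).round(4))
d=c[0]-c[1];print('yaw from back edge',np.degrees(np.arctan2(-d[0],d[1])))
e=c[1]-c[2];print('side',np.degrees(np.arctan2(e[1],e[0])), np.linalg.norm(d),np.linalg.norm(e))
th=np.arctan2(-d[0],d[1]);m=(c[0]+c[1])/2;print('origin',m-.095*np.array([np.cos(th),np.sin(th),0]))
# edges of base for candidate yaw by line fit
E
```

```text
[[0.5655 0.327  0.008 ]
 [0.5695 0.2088 0.008 ]
 [0.4589 0.2073 0.008 ]]
yaw from back edge 1.9370619394787618
side 0.7569394802703963 0.11824602914489055 0.11056582487187512
origin [0.47250809 0.26466083 0.008     ]
```

```bash
cat >> h.py <<'E'
from scipy.spatial.transform import Rotation as Ro
def rel(pts,yaw=None):
    s=r.state();T=Ro.from_euler('xyz',s['tool_rot'],degrees=True)
    for p in pts: print((T.inv().apply(np.array(p)-s['tcp_pos'])*1000).round(1))
    if yaw is not None: print('turn',(T.inv()*Ro.from_euler('xyz',[180,0,yaw],degrees=True)).as_rotvec(degrees=True).round(2))
    print(s['t'],s['tcp_pos'].round(4),s['tool_rot'].round(2),s['contact_force'].round(2),s['opening'].round(4))
E
python3 -c "
from h import *
rel([(.5,-.15,.31),(.474,.265,.31)],91.4)"
```

```text
[ 408.4 -299.9  -87.4]
[ 538.5 -694.8  -87.3]
turn [ -0.     0.   -69.58]Traceback (most recent call last):
  File "<string>", line 3, in <module>
    rel([(.5,-.15,.31),(.474,.265,.31)],91.4)
    ~~~^^^^^^^^^^^^^^^^^^^^^^^^^^^^^^^^^^^^^^
  File "h.py", line 21, in rel
    print(s['t'],s['tcp_pos'].round(4),s['tool_rot'].round(2),s['contact_force'].round(2),s['opening'].round(4))
                                                                                          ^^^^^^^^^^^^^^^^^^
AttributeError: 'float' object has no attribute 'round'
```

>>> apply_moves:
  plan:
    - [408,-300,-87,0,0,-69.6]
    - [408,-300,-87,0,0,-69.6]
    - [408,-300,-87,0,0,-69.6]
    - [408,-300,-87,0,0,-69.6]
    - [408,-300,-87,0,0,-69.6]
    - [408,-300,-87,0,0,-69.6]
    - [408,-300,-87,0,0,-69.6]
    - [408,-300,-87,0,0,-69.6]
    - [408,-300,-87,0,0,-69.6]
    - [408,-300,-87,0,0,-69.6]
    - [408,-300,-87,0,0,-69.6]
    - [408,-300,-87,0,0,-69.6]
    - [538,-695,-87,0,0,-69.6]
    - [538,-695,-87,0,0,-69.6]
    - [538,-695,-87,0,0,-69.6]
    - [538,-695,-87,0,0,-69.6]
    - [538,-695,-87,0,0,-69.6]
    - [538,-695,-87,0,0,-69.6]
    - [538,-695,-87,0,0,-69.6]
    - [538,-695,-87,0,0,-69.6]
  claw: 0

```text
t: 4.77
tcp_pos: [0.4771, 0.1734, 0.3095]
tool_rot: [180.0, -0.0, 91.4]
contact_force: [1.1, 0.2, 0.2]
opening: 0.0878
finger_force: 0.0
```

```bash
sed -i "s/s\['opening'\].round(4)/round(s['opening'],4)/" h.py; python3 -c "
from h import *
rel([(.474,.265,.31),(.474,.265,.18)],91.4)"
```

```text
[91.6 -0.8 -0.5]
[ 91.6  -0.9 129.5]
turn [ 0.04 -0.01  0.02]
4.7667 [0.4771 0.1734 0.3095] [ 1.7996e+02 -1.0000e-02  9.1420e+01] [1.14 0.15 0.18] 0.0878
```

>>> apply_moves:
  plan:
    - [40,0,0,0,0,0]
    - [80,0,0,0,0,0]
    - [92,-1,0,0,0,0]
    - [92,-1,0,0,0,0]
    - [92,-1,0,0,0,0]

```text
t: 5.18
tcp_pos: [0.474, 0.2632, 0.3089]
tool_rot: [-180.0, 0.0, 91.5]
contact_force: [-0.4, 0.0, 0.2]
opening: 0.0881
finger_force: 0.0
```

```bash
python3 - <<'E'
from h import *
a=snap('top','t1.png');b=snap('side','s1.png')
P={'brush':[],'brush_grip':[]}
for cam in['top','side']:
    for n in P:
      for d in r.tip_of(cam,n):
        p=w(cam,d['point'])
        if np.hypot(*(p[:2]-(.474,.265)))<.025:print(cam,n,p.round(4))
c=lambda i,x,y:cv2.resize(i[y-75:y+75,x-50:x+50],(400,600),interpolation=cv2.INTER_CUBIC)
cv2.imwrite('pics/z1.png',np.hstack([c(a,235,245),c(b,312,280)])[:,:,::-1])
rel([(.474,.265,.31),(.474,.265,.18)],91.4)
print(proj('side',[(.474,.265,.235),(.474,.265,.155)]),proj('top',[(.474,.265,.235)]))
E
```

```text
top brush [0.4717 0.2647 0.1583]
top brush_grip [0.4774 0.265  0.1987]
top brush_grip [0.4767 0.2704 0.0117]
side brush [0.4735 0.2628 0.1555]
side brush_grip [0.4711 0.2639 0.1979]
[ 2.9 -0.6 -0.7]
[  2.9  -0.6 129.3]
turn [ 0.01 -0.   -0.09]
5.4833 [0.4746 0.2621 0.3093] [179.99  -0.    91.31] [0.38 0.22 1.03] 0.0879
[[313.06949258 270.25736905]
 [312.42762021 304.30608395]] [[227.90986258 260.69003953]]
```

View pics/z1.png

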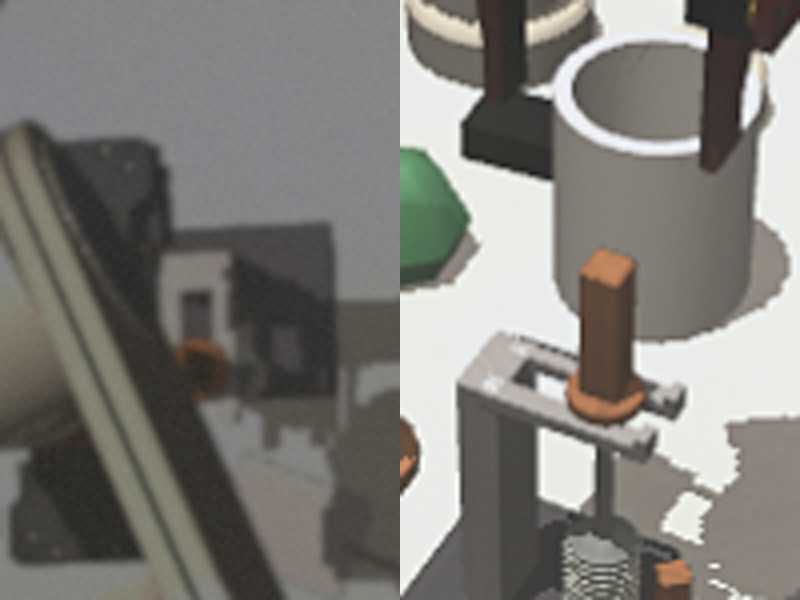

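The side crop shows the handle's top face within 2 px of its predicted place and the fingers clear of everything. I descend and grasp.

>>> apply_moves:
  plan:
    - [2,-1,35,0,0,0]
    - [2,-1,70,0,0,0]
    - [2,-1,100,0,0,0]
    - [2,-1,120,0,0,0]
    - [2,-1,129,0,0,0]
    - [2,-1,129,0,0,0]
    - [2,-1,129,0,0,0]
    - [2,-1,129,0,0,0]

```text
t: 6.15
tcp_pos: [0.4744, 0.2656, 0.1817]
tool_rot: [179.9, -0.1, 91.4]
contact_force: [0.2, -0.1, -0.3]
opening: 0.0878
finger_force: 0.0
```

>>> apply_moves:
  plan:
    - [0,0,0,0,0,0]
    - [0,0,0,0,0,0]
    - [0,0,0,0,0,0]
    - [0,0,0,0,0,0]
    - [0,0,0,0,0,0]
    - [0,0,0,0,0,0]
    - [0,0,0,0,0,0]
    - [0,0,0,0,0,0]
    - [0,0,0,0,0,0]
    - [0,0,0,0,0,0]
    - [0,0,0,0,0,0]
    - [0,0,0,0,0,0]
  claw: 1
  grip_force: 30

```text
t: 7.15
tcp_pos: [0.4733, 0.2653, 0.1801]
tool_rot: [-180.0, 0.0, 91.4]
contact_force: [-0.5, 0.2, 0.3]
opening: 0.0196
finger_force: 30.0
```

```bash
python3 - <<'E'
from h import *
b=snap('side','s2.png')
cv2.imwrite('pics/z2.png',cv2.resize(b[205:355,237:387],(600,600))[:,:,::-1])
print(r.state())
E
```

```text
{'t': 7.2, 'joint_pos': array([ 2.80135395e+01,  2.05699217e+01,  1.05783659e+02, -2.34508825e-03,
        5.36493974e+01,  2.65961416e+01]), 'joint_vel': array([-0.02378787, -0.105791  , -0.08244429,  0.03949238,  0.15813323,
        0.00404038]), 'joint_torque': array([ 8.37807544e-03, -4.73385394e+01, -2.40686148e+01,  5.67688874e-02,
        1.85963820e-02, -6.29533315e-03]), 'tcp_pos': array([0.47328013, 0.2652587 , 0.18010603]), 'tool_rot': array([-1.79998182e+02,  3.02231388e-03,  9.14187879e+01]), 'contact_force': array([ 0.40335714, -0.1672258 , -0.63734674]), 'wrist_torque': array([-0.02500123, -0.10793794,  0.02857031]), 'finger_force': 29.99652922153473, 'opening': 0.019953656959556327}
```

View pics/z2.png

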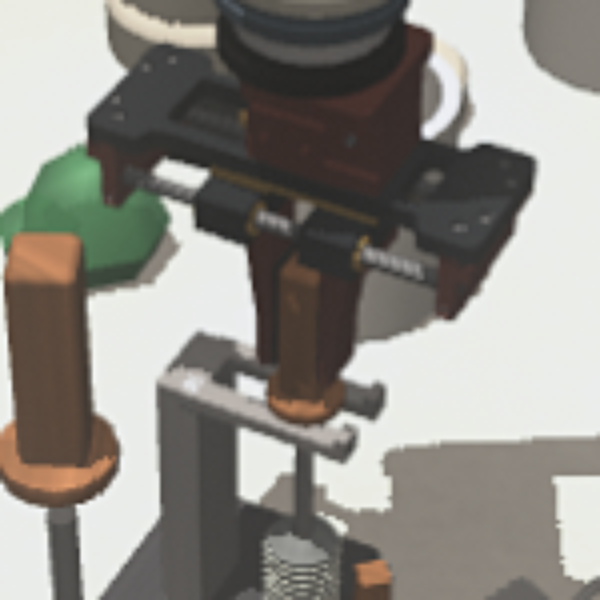

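The brush is gripped with the collar still on the prongs, and the big brush is clear. I lift it and pull out toward -x.

>>> apply_moves:
  plan:
    - [0,0,-10,0,0,0]
    - [0,0,-25,0,0,0]
    - [0,0,-38,0,0,0]
    - [0,0,-38,0,0,0]
    - [0,-15,-38,0,0,0]
    - [0,-35,-38,0,0,0]
    - [0,-55,-38,0,0,0]
    - [0,-75,-38,0,0,0]
    - [0,-78,-38,0,0,0]
    - [0,-78,-60,0,0,0]
    - [0,-78,-90,0,0,0]
    - [0,-78,-120,0,0,0]
    - [0,-78,-145,0,0,0]
    - [0,-78,-145,0,0,0]

```text
t: 8.37
tcp_pos: [0.3981, 0.2649, 0.3302]
tool_rot: [179.5, -0.3, 91.4]
contact_force: [0.8, 0.8, -2.3]
opening: 0.0199
finger_force: 30.0
```

```bash
cat >> h.py <<'E'
PC=np.array([.529,-.268]);PY=np.radians(-6)
def pw(x,y,ztip):  # pot-frame tip -> TCP world
    return (*(PC+[x*np.cos(PY)-y*np.sin(PY),x*np.sin(PY)+y*np.cos(PY)]),ztip+.165)
E
python3 -c "
from h import *
rel([(.46,-.05,.325),pw(-.022,0,.155)],84)
print(r.state()['finger_force'])
snap('side');snap('top')
for c in('side','top'):
  for n in('brush','brush_tip'):print(c,n,[w(c,d['point']).round(3) for d in r.tip_of(c,n)])
"
```

```text
[-316.3   54.     4.1]
[-533.2   95.8    8.5]
turn [ 0.43 -0.29  7.42]
8.3667 [0.3981 0.2649 0.3302] [179.55  -0.26  91.42] [ 0.84  0.84 -2.33] 0.0199
29.9962118268013
side brush [array([0.524, 0.385, 0.199]), array([0.399, 0.338, 0.094]), array([0.402, 0.263, 0.309])]
side brush_tip [array([ 0.52 ,  0.389, -0.002]), array([0.399, 0.262, 0.168]), array([ 0.404,  0.334, -0.002])]
top brush [array([0.397, 0.264, 0.306]), array([0.524, 0.394, 0.199])]
top brush_tip [array([0.397, 0.265, 0.163]), array([0.518, 0.389, 0.003])]
```

>>> apply_moves:
  plan:
    - [-40,7,0,0,0,2]
    - [-80,14,0,0,0,4]
    - [-120,21,0,0,0,6]
    - [-160,28,0,0,0,7.4]
    - [-200,35,0,0,0,7.4]
    - [-240,41,0,0,0,7.4]
    - [-280,48,0,0,0,7.4]
    - [-320,55,0,0,0,7.4]
    - [-360,63,0,0,0,7.4]
    - [-400,71,0,0,0,7.4]
    - [-440,79,0,0,0,7.4]
    - [-475,86,0,0,0,7.4]
    - [-505,91,0,0,0,7.4]
    - [-525,95,0,0,0,7.4]
    - [-533,96,0,0,0,7.4]
    - [-533,96,0,0,0,7.4]
    - [-533,96,0,0,0,7.4]
    - [-533,96,0,0,0,7.4]
    - [-533,96,0,0,0,7.4]

```text
t: 10.25
tcp_pos: [0.5043, -0.2657, 0.3251]
tool_rot: [-180.0, -0.0, 84.1]
contact_force: [0.4, -0.1, -3.4]
opening: 0.0197
finger_force: 30.0
```

```bash
python3 - <<'E'
from h import *
a=snap('top');b=snap('side')
for c in('side','top'):
  for n in('brush','brush_tip','pot_rim','pot_spout'):print(c,n,[w(c,d['point']).round(3) for d in r.tip_of(c,n) if w(c,d['point'])[1]<-.2])
rel([pw(-.022,0,.155),pw(-.025,0,.06)],84)
c=lambda i,x,y:cv2.resize(i[y-75:y+75,x-50:x+50],(400,600),interpolation=cv2.INTER_CUBIC)
cv2.imwrite('pics/z3.png',np.hstack([c(a,466,240),c(b,400,180)])[:,:,::-1])
E
```

```text
side brush [array([ 0.507, -0.267,  0.303]), array([ 0.53 , -0.27 ,  0.002])]
side brush_tip [array([ 0.504, -0.271,  0.161])]
side pot_rim [array([ 0.525, -0.263,  0.12 ])]
side pot_spout [array([ 0.439, -0.259,  0.119])]
top brush [array([ 0.504, -0.266,  0.301]), array([ 0.694, -0.32 ,  0.   ]), array([ 0.44 , -0.262,  0.115])]
top brush_tip [array([ 0.502, -0.265,  0.158])]
top pot_rim [array([ 0.531, -0.265,  0.117])]
top pot_spout [array([ 0.44 , -0.261,  0.116])]
[1.6 2.5 5.2]
[  1.6  -0.5 100.2]
turn [ 0.   -0.    0.02]
10.75 [ 0.5045 -0.2671  0.3252] [180.    -0.    84.02] [-0.25 -0.2  -2.86] 0.0199
```

View pics/z3.png

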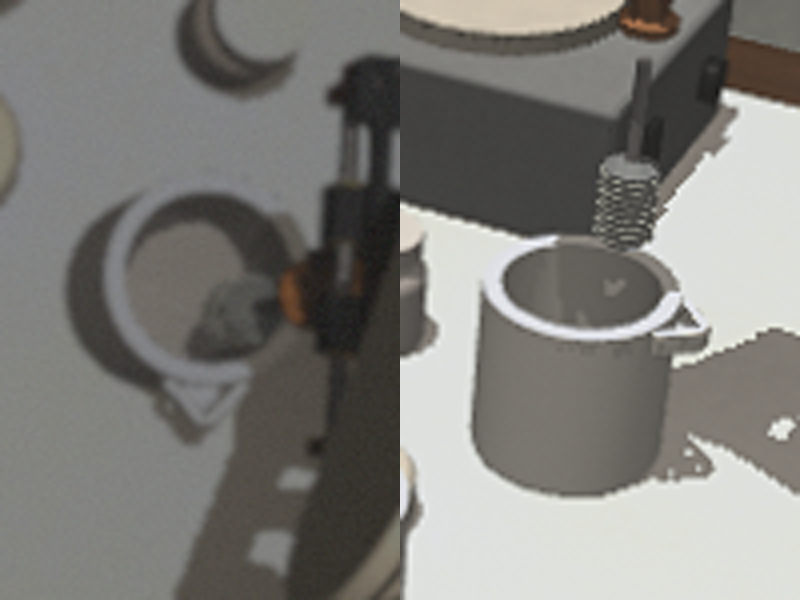

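The brush hangs upright over the mouth, just inside the spout-side wall. I lower it.

>>> apply_moves:
  plan:
    - [1,2,20,0,0,0]
    - [1,1,40,0,0,0]
    - [1,1,60,0,0,0]
    - [1,0,80,0,0,0]
    - [1,0,95,0,0,0]
    - [1,0,105,0,0,0]
    - [1,0,110,0,0,0]
    - [1,0,110,0,0,0]
    - [1,0,110,0,0,0]

```text
t: 11.5
tcp_pos: [0.505, -0.2664, 0.2157]
tool_rot: [180.0, 0.0, 84.0]
contact_force: [0.2, 0.4, -1.8]
opening: 0.0198
finger_force: 30.0
```

>>> apply_moves:
  plan:
    - [0,0,3,0,0,0]
    - [0,0,6,0,0,0]
    - [0,0,6,0,0,0]
    - [0,0,6,0,0,0]

```text
t: 11.83
tcp_pos: [0.5046, -0.2661, 0.2094]
tool_rot: [180.0, 0.0, 84.0]
contact_force: [0.4, -1.0, -2.2]
opening: 0.02
finger_force: 30.0
```

>>> apply_moves:
  plan:
    - [0,0,3,0,0,0]
    - [0,0,5,0,0,0]
    - [0,0,5,0,0,0]
    - [0,0,5,0,0,0]

```text
t: 12.17
tcp_pos: [0.5045, -0.2661, 0.204]
tool_rot: [-180.0, -0.0, 84.0]
contact_force: [-0.4, 0.4, -2.2]
opening: 0.02
finger_force: 30.0
```

>>> apply_moves:
  plan:
    - [0,0,3,0,0,0]
    - [0,0,5,0,0,0]
    - [0,0,5,0,0,0]
    - [0,0,5,0,0,0]

```text
t: 12.5
tcp_pos: [0.5045, -0.266, 0.1989]
tool_rot: [-180.0, -0.0, 84.0]
contact_force: [0.7, 0.2, -2.0]
opening: 0.0201
finger_force: 30.0
```

>>> apply_moves:
  plan:
    - [0,0,3,0,0,0]
    - [0,0,5,0,0,0]
    - [0,0,5,0,0,0]
    - [0,0,5,0,0,0]

```text
t: 12.83
tcp_pos: [0.5049, -0.2663, 0.1944]
tool_rot: [180.0, 0.0, 84.0]
contact_force: [0.5, -0.1, -0.3]
opening: 0.0197
finger_force: 30.0
```

>>> apply_moves:
  plan:
    - [0,0,2,0,0,0]
    - [0,0,3,0,0,0]
    - [0,0,3,0,0,0]
    - [0,0,3,0,0,0]

```text
t: 13.17
tcp_pos: [0.5048, -0.2663, 0.1915]
tool_rot: [180.0, 0.0, 84.0]
contact_force: [0.5, -0.2, 2.3]
opening: 0.0199
finger_force: 30.0
```

```bash
python3 - <<'E'
from h import *
F=[]
for i in range(3):
    snap('side');F.append(r.state()['contact_force'])
print(np.mean(F,0)); rel([pw(-.038,0,.03)],84)
E
```

```text
[ 0.42080066 -0.18391166  2.68482398]
[  0.8 -13.7  -3.6]
turn [0.03 0.01 0.02]
13.3167 [ 0.5048 -0.2662  0.1914] [1.7997e+02 1.0000e-02 8.4020e+01] [ 0.83 -0.51  2.83] 0.0196
```

The brush is on the plate with about 5 N. I ease off a little and shift to the wall, watching Fx.

>>> apply_moves:
  plan:
    - [0,0,-2,0,0,0]
    - [0,-3,-4,0,0,0]
    - [0,-6,-4,0,0,0]
    - [0,-9,-4,0,0,0]
    - [0,-12,-4,0,0,0]
    - [0,-12,-4,0,0,0]
    - [0,-12,-4,0,0,0]

```text
t: 13.9
tcp_pos: [0.4927, -0.2649, 0.1953]
tool_rot: [180.0, 0.0, 84.0]
contact_force: [2.6, -0.3, 0.2]
opening: 0.02
finger_force: 30.0
```

>>> apply_moves:
  plan:
    - [0,0,-3,0,0,0]
    - [0,0,-6,0,0,0]
    - [0,0,-9,0,0,0]
    - [0,0,-9,0,0,0]
    - [0,0,-9,0,0,0]

```text
t: 14.32
tcp_pos: [0.4928, -0.2649, 0.2044]
tool_rot: [180.0, 0.0, 84.0]
contact_force: [1.2, -0.3, -2.5]
opening: 0.0202
finger_force: 30.0
```

```bash
cat >> h.py <<'E'
def force():
    F=[];M=[]
    for i in range(4):
        snap('side');s=r.state();F.append(s['contact_force']);M.append(s['wrist_torque'])
    print('F',np.mean(F,0).round(2),'M',np.mean(M,0).round(3))
E
python3 -c "
from h import *
force();rel([pw(-.038,0,.06)],84)"
```

```text
F [ 1.54  0.39 -1.22] M [-0.051 -0.646  0.008]
[  0.7  -1.6 -20.8]
turn [ 0.01 -0.    0.02]
14.5167 [ 0.4927 -0.2649  0.2042] [179.99  -0.    84.02] [ 1.1   0.74 -1.86] 0.0198
```

>>> apply_moves:
  plan:
    - [0,-3,0,0,0,0]
    - [0,-3,-6,0,0,0]
    - [0,-3,-12,0,0,0]
    - [0,-3,-18,0,0,0]
    - [0,-3,-22,0,0,0]
    - [0,-3,-23,0,0,0]
    - [0,-3,-23,0,0,0]
    - [0,-3,-23,0,0,0]
    - [0,-3,-23,0,0,0]

```text
t: 15.27
tcp_pos: [0.4899, -0.2647, 0.2274]
tool_rot: [180.0, 0.0, 84.0]
contact_force: [3.3, -0.0, -1.1]
opening: 0.0201
finger_force: 30.0
```

>>> apply_moves:
  plan:
    - [0,0,-5,0,0,0]
    - [0,0,-11,0,0,0]
    - [0,0,-17,0,0,0]
    - [0,0,-23,0,0,0]
    - [0,0,-29,0,0,0]
    - [0,0,-34,0,0,0]
    - [0,0,-34,0,0,0]
    - [0,0,-34,0,0,0]
    - [0,0,-34,0,0,0]

```text
t: 16.02
tcp_pos: [0.4897, -0.2646, 0.2614]
tool_rot: [180.0, 0.0, 84.0]
contact_force: [1.6, -0.2, -0.0]
opening: 0.0201
finger_force: 30.0
```

```bash
python3 -c "
from h import *
force();rel([pw(-.024,0,.031),pw(-.039,0,.095)],84)
snap('top')
for c in('side','top'):
  for n in('brush_tip','pot','pot_rim','pot_spout'):print(c,n,[w(c,d['point']).round(3) for d in r.tip_of(c,n) if w(c,d['point'])[1]<-.2])"
```

```text
F [ 1.95 -0.33 -0.57] M [-0.116 -0.806  0.022]
[ 0.7 15.5 65. ]
[0.7 0.5 1.1]
turn [-0.01 -0.    0.02]
16.2167 [ 0.4897 -0.2646  0.2611] [-179.99   -0.     84.02] [ 1.67  0.46 -0.08] 0.0196
side brush_tip [array([ 0.498, -0.27 ,  0.097])]
side pot [array([ 0.529, -0.267,  0.   ])]
side pot_rim [array([ 0.529, -0.265,  0.121])]
side pot_spout [array([ 0.441, -0.259,  0.117])]
top brush_tip [array([ 0.498, -0.259,  0.094])]
top pot [array([ 0.53 , -0.269,  0.002])]
top pot_rim [array([ 0.529, -0.266,  0.119])]
top pot_spout [array([ 0.439, -0.26 ,  0.117])]
```

First stroke is done, the pot hasn't moved. Second stroke.

>>> apply_moves:
  plan:
    - [0,7,0,0,0,0]
    - [0,14,2,0,0,0]
    - [0,14,14,0,0,0]
    - [0,14,26,0,0,0]
    - [0,14,38,0,0,0]
    - [0,14,50,0,0,0]
    - [0,14,60,0,0,0]
    - [0,14,65,0,0,0]
    - [0,14,68,0,0,0]
    - [0,14,69,0,0,0]
    - [0,14,69,0,0,0]
    - [0,14,69,0,0,0]
    - [0,14,69,0,0,0]

```text
t: 17.75
tcp_pos: [0.5039, -0.2662, 0.1929]
tool_rot: [179.9, 0.0, 84.0]
contact_force: [-1.7, 1.2, 0.7]
opening: 0.0203
finger_force: 30.0
```

>>> apply_moves:
  plan:
    - [0,-3,-3,0,0,0]
    - [0,-7,-5,0,0,0]
    - [0,-11,-5,0,0,0]
    - [0,-14,-5,0,0,0]
    - [0,-14,-11,0,0,0]
    - [0,-14,-17,0,0,0]
    - [0,-14,-23,0,0,0]
    - [0,-14,-29,0,0,0]
    - [0,-14,-34,0,0,0]
    - [0,-14,-35,0,0,0]
    - [0,-14,-35,0,0,0]
    - [0,-14,-35,0,0,0]

```text
t: 18.75
tcp_pos: [0.49, -0.2647, 0.2275]
tool_rot: [179.9, 0.0, 84.0]
contact_force: [3.0, -0.2, 0.1]
opening: 0.0197
finger_force: 30.0
```

>>> apply_moves:
  plan:
    - [0,0,-5,0,0,0]
    - [0,0,-11,0,0,0]
    - [0,0,-17,0,0,0]
    - [0,0,-23,0,0,0]
    - [0,0,-29,0,0,0]
    - [0,0,-34,0,0,0]
    - [0,0,-34,0,0,0]
    - [0,0,-34,0,0,0]
    - [0,0,-34,0,0,0]

```text
t: 19.5
tcp_pos: [0.4897, -0.2646, 0.2613]
tool_rot: [180.0, 0.0, 84.0]
contact_force: [2.6, -0.2, -0.2]
opening: 0.0202
finger_force: 30.0
```

>>> apply_moves:
  plan:
    - [0,7,0,0,0,0]
    - [0,14,2,0,0,0]
    - [0,14,14,0,0,0]
    - [0,14,26,0,0,0]
    - [0,14,38,0,0,0]
    - [0,14,50,0,0,0]
    - [0,14,60,0,0,0]
    - [0,14,65,0,0,0]
    - [0,14,68,0,0,0]
    - [0,14,69,0,0,0]
    - [0,14,69,0,0,0]
    - [0,14,69,0,0,0]
    - [0,14,69,0,0,0]

```text
t: 20.58
tcp_pos: [0.5039, -0.2662, 0.1929]
tool_rot: [179.9, 0.0, 84.0]
contact_force: [-1.5, -0.2, 0.8]
opening: 0.0199
finger_force: 30.0
```

>>> apply_moves:
  plan:
    - [0,-3,-3,0,0,0]
    - [0,-7,-5,0,0,0]
    - [0,-11,-5,0,0,0]
    - [0,-14,-5,0,0,0]
    - [0,-14,-11,0,0,0]
    - [0,-14,-17,0,0,0]
    - [0,-14,-23,0,0,0]
    - [0,-14,-29,0,0,0]
    - [0,-14,-34,0,0,0]
    - [0,-14,-35,0,0,0]
    - [0,-14,-35,0,0,0]
    - [0,-14,-35,0,0,0]

```text
t: 21.58
tcp_pos: [0.49, -0.2647, 0.2275]
tool_rot: [179.9, 0.0, 84.0]
contact_force: [4.4, -0.1, -0.1]
opening: 0.0196
finger_force: 30.0
```

>>> apply_moves:
  plan:
    - [0,0,-5,0,0,0]
    - [0,0,-11,0,0,0]
    - [0,0,-17,0,0,0]
    - [0,0,-23,0,0,0]
    - [0,0,-29,0,0,0]
    - [0,0,-34,0,0,0]
    - [0,0,-34,0,0,0]
    - [0,0,-34,0,0,0]
    - [0,0,-34,0,0,0]

```text
t: 22.33
tcp_pos: [0.4897, -0.2646, 0.2613]
tool_rot: [180.0, 0.0, 84.0]
contact_force: [2.4, 0.1, -1.3]
opening: 0.0198
finger_force: 30.0
```

>>> apply_moves:
  plan:
    - [0,7,0,0,0,0]
    - [0,15,0,0,0,0]
    - [0,15,-15,0,0,0]
    - [0,15,-35,0,0,0]
    - [0,15,-55,0,0,0]
    - [0,15,-64,0,0,0]
    - [0,15,-64,0,0,0]
    - [0,15,-64,0,0,0]

```text
t: 23.0
tcp_pos: [0.5045, -0.266, 0.3246]
tool_rot: [-180.0, -0.0, 84.0]
contact_force: [0.6, 0.5, -2.6]
opening: 0.0203
finger_force: 30.0
```

```bash
python3 -c "
from h import *
force();rel([(.395,.265,.325)],91.4)"
```

```text
F [ 0.51 -0.   -1.87] M [-0.029 -0.062 -0.007]
[ 5.166e+02 -1.637e+02 -4.000e-01]
turn [-0.13 -0.06 -7.38]
23.2 [ 0.504  -0.2658  0.3237] [-1.7986e+02 -5.0000e-02  8.4020e+01] [-0.03 -0.15 -1.41] 0.0201
```

>>> apply_moves:
  plan:
    - [30,-9,0,0,0,-2]
    - [68,-21,0,0,0,-4]
    - [106,-34,0,0,0,-6]
    - [144,-46,0,0,0,-7.4]
    - [182,-58,0,0,0,-7.4]
    - [220,-70,0,0,0,-7.4]
    - [258,-82,0,0,0,-7.4]
    - [296,-94,0,0,0,-7.4]
    - [334,-106,0,0,0,-7.4]
    - [372,-118,0,0,0,-7.4]
    - [410,-130,0,0,0,-7.4]
    - [445,-141,0,0,0,-7.4]
    - [475,-151,0,0,0,-7.4]
    - [500,-158,0,0,0,-7.4]
    - [512,-162,0,0,0,-7.4]
    - [517,-164,0,0,0,-7.4]
    - [517,-164,0,0,0,-7.4]
    - [517,-164,0,0,0,-7.4]
    - [517,-164,0,0,0,-7.4]

```text
t: 24.78
tcp_pos: [0.3954, 0.2642, 0.3249]
tool_rot: [-180.0, 0.0, 91.4]
contact_force: [0.6, 0.6, -2.1]
opening: 0.02
finger_force: 30.0
```

```bash
python3 -c "
from h import *
force();rel([(.395,.2653,.218),(.4733,.2653,.218),(.4733,.2653,.180)],91.4)"
```

```text
F [ 0.09  0.08 -2.01] M [-0.059 -0.09  -0.009]
[  0.9  -0.6 107.2]
[ -0.9  77.7 107.3]
[ -0.9  77.6 145.3]
turn [ 0.01 -0.   -0.06]
24.9833 [0.3956 0.2644 0.3252] [179.99  -0.    91.34] [ 0.47 -0.36 -2.59] 0.0201
```

>>> apply_moves:
  plan:
    - [1,0,25,0,0,0]
    - [1,0,55,0,0,0]
    - [1,0,85,0,0,0]
    - [1,0,103,0,0,0]
    - [1,0,107,0,0,0]
    - [1,0,107,0,0,0]
    - [1,0,107,0,0,0]
    - [0,15,107,0,0,0]
    - [0,35,107,0,0,0]
    - [0,55,107,0,0,0]
    - [0,70,107,0,0,0]
    - [-1,77,107,0,0,0]
    - [-1,78,107,0,0,0]
    - [-1,78,107,0,0,0]
    - [-1,78,115,0,0,0]
    - [-1,78,125,0,0,0]
    - [-1,78,135,0,0,0]
    - [-1,78,140,0,0,0]
    - [-1,78,140,0,0,0]
    - [-1,78,140,0,0,0]

```text
t: 26.65
tcp_pos: [0.4728, 0.266, 0.1845]
tool_rot: [-179.9, 0.0, 91.4]
contact_force: [0.3, -0.3, -2.0]
opening: 0.0202
finger_force: 30.0
```

>>> apply_moves:
  plan:
    - [0,0,2,0,0,0]
    - [0,0,4,0,0,0]
    - [0,0,5,0,0,0]
    - [0,0,5,0,0,0]
    - [0,0,5,0,0,0]
    - [0,0,5,0,0,0]

```text
t: 27.15
tcp_pos: [0.4734, 0.2661, 0.1803]
tool_rot: [180.0, -0.0, 91.4]
contact_force: [1.0, -0.0, -2.5]
opening: 0.02
finger_force: 30.0
```

```bash
python3 -c "
from h import *
force();rel([(.4733,.2653,.180)],91.4)
b=snap('side');cv2.imwrite('pics/z4.png',cv2.resize(b[205:355,237:387],(600,600))[:,:,::-1])"
```

```text
F [-0.4   0.29 -2.51] M [-0.013 -0.06  -0.009]
[-0.8 -0.1  0.2]
turn [ 0.01 -0.    0.02]
27.35 [0.4734 0.2661 0.1802] [179.99  -0.    91.42] [-0.63  0.26 -2.93] 0.0202
```

View pics/z4.png

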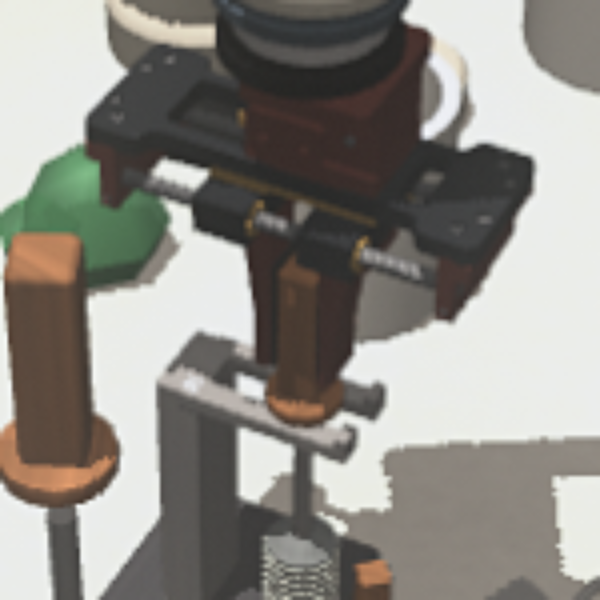

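The view matches the one before lifting, but the wrist still carries the weight, so I lower a little more.

>>> apply_moves:
  plan:
    - [0,0,1,0,0,0]
    - [0,0,1.5,0,0,0]
    - [0,0,1.5,0,0,0]
    - [0,0,1.5,0,0,0]

```text
t: 27.73
tcp_pos: [0.4735, 0.2662, 0.1801]
tool_rot: [180.0, -0.0, 91.4]
contact_force: [-3.5, -2.3, 11.8]
opening: 0.0199
finger_force: 30.0
```

```bash
python3 -c "
from h import *
force()"
```

```text
F [-4.26 -2.27 10.54] M [-0.433  0.766  0.012]
```

>>> apply_moves:
  plan:
    - [0,0,-0.8,0,0,0]
    - [0,0,-0.8,0,0,0]
    - [0,0,-0.8,0,0,0]

```text
t: 28.18
tcp_pos: [0.4736, 0.2662, 0.1801]
tool_rot: [180.0, -0.0, 91.4]
contact_force: [-1.3, -1.1, 5.9]
opening: 0.0199
finger_force: 30.0
```

>>> apply_moves:
  plan:
    - [0,0,0,0,0,0]
    - [0,0,0,0,0,0]
    - [0,0,0,0,0,0]
    - [0,0,0,0,0,0]
    - [0,0,0,0,0,0]
    - [0,0,0,0,0,0]
    - [0,0,0,0,0,0]
    - [0,0,0,0,0,0]
    - [0,0,0,0,0,0]
    - [0,0,0,0,0,0]
    - [0,0,0,0,0,0]
    - [0,0,0,0,0,0]
  claw: 0

```text
t: 29.18
tcp_pos: [0.4734, 0.2661, 0.1795]
tool_rot: [180.0, -0.0, 91.4]
contact_force: [-0.2, 0.0, -0.5]
opening: 0.0878
finger_force: 0.0
```

>>> apply_moves:
  plan:
    - [0,0,-15,0,0,0]
    - [0,0,-40,0,0,0]
    - [0,0,-70,0,0,0]
    - [0,0,-100,0,0,0]
    - [0,0,-130,0,0,0]
    - [0,0,-150,0,0,0]
    - [0,0,-150,0,0,0]
    - [0,0,-150,0,0,0]
    - [0,0,-150,0,0,0]
    - [0,0,-150,0,0,0]
    - [0,0,-150,0,0,0]
    - [0,0,-150,0,0,0]

```text
t: 30.18
tcp_pos: [0.4729, 0.2658, 0.3283]
tool_rot: [-179.9, 0.1, 91.4]
contact_force: [0.9, -0.3, -1.1]
opening: 0.0879
finger_force: 0.0
```

```bash
python3 -c "
from h import *
b=snap('side');cv2.imwrite('pics/z5.png',cv2.resize(b[205:355,237:387],(600,600))[:,:,::-1])
for n in('brush','brush_tip','brush_grip','rest_fork','pot'):print(n,[w('side',d['point']).round(3) for d in r.tip_of('side',n)])"
```

```text
brush [array([0.398, 0.338, 0.092]), array([0.524, 0.387, 0.201]), array([0.477, 0.264, 0.158])]
brush_tip [array([0.475, 0.266, 0.017]), array([ 0.403,  0.332, -0.003]), array([ 0.524,  0.388, -0.002])]
brush_grip [array([0.525, 0.388, 0.261]), array([0.401, 0.336, 0.125]), array([0.474, 0.264, 0.2  ])]
rest_fork [array([0.383, 0.481, 0.158]), array([0.468, 0.267, 0.153])]
pot [array([ 0.531, -0.27 ,  0.   ])]
```

View pics/z5.png

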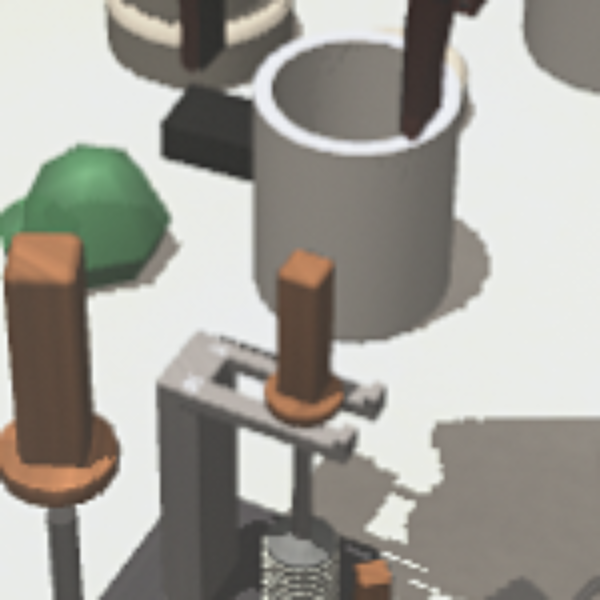

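The brush hangs upright in its fork as before and the gripper is clear.

```bash
python3 -c "
from station import r
print(r.finish_job())"
```

```text
the job is handed in; nothing more can be done
None
```

I scrubbed the pot with three strokes under the spout and hung the brush back in its fork, released. The pot and its neighbours looked unmoved in the last pictures. The job was handed in at about 30 s, and no verdict came back.

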